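# Pry open the reader's hood and reset it

## Task

The reader has jammed. Pick up the spatula, slip its blade into the slot under the front edge of the reader's hood, pry the hood up and swing it all the way back, gently, with the spatula and not with the gripper itself. Then push the small sprung lever that was under the hood right over to its stop and let it spring back, and lay the spatula flat on the black mat again, leaving the hood open and the jars and the brown bottle standing where they are.

Things in the scene. Friction and masses are not known exactly. Their poses are not given: they have to be found in the camera images.
- reader: white bench-top reader, fixed to the bench: 205 mm deep (its x from -85 to +120), 180 mm wide, flat deck 70 mm high; a block 113 mm high fills its rear (x from +55 to +120). Origin at bench level, between its sides; its x axis points from its front (robot's side) to its rear, z up
- slot (a point): point in the pry slot at the front of the closed hood: below the front skirt (reader x -70 mm, y 0), 5 mm above the deck. The slot is 66 mm wide and runs from the deck (70 mm up) to the skirt's lower edge (80 mm up); the deck reaches 15 mm in front of it. Fixed to the reader
- hood_axis (a point): middle of the hood's hinge line, at the rear top edge of the hood: reader x +50 mm, 115 mm above the bench; the line runs along reader y. Fixed to the reader
- hood_lip (a point): middle of the lower edge of the hood's front skirt (moves with the hood): 120 mm in front of the hinge line and 35 mm below it when shut. The grey hood is a shell, 122 mm deep, 132 mm wide, 45 mm high, walls 4 mm, open underneath and at the rear below the hinge
- hood (a joint): angle of the hood: 0 shut, grows as its front rises and swings back, 1.75 rad at the stop (leaning 10 degrees back beyond upright). The hinge is stiff: the hood stays where it is left and takes about 2 N at its front edge
- reset_lever (a joint): angle of the sprung reset lever: 0 at rest (leaning 0.4 rad to the reader's front), 0.8 rad at its stop (leaning 0.4 rad to the rear). Swings about a line along reader y at reader x 0, y +36 mm, 72 mm above the bench; about 1 to 3.5 N at its tip; springs back when let go
- lever_tip (a point): centre of the small black cross bar on top of the lever, 10 mm thick and 18 mm long (along reader y), 31 mm from the lever's pivot. Under the hood until that is opened
- spatula: spatula, 200 mm long, 90 g, lying on the mat: a plain wooden handle 100 mm long, 16 mm wide, 20 mm high, and a steel blade 20 mm wide, 2.5 mm thick, reaching 100 mm beyond it at mid-height of the handle. Origin at the centre of the handle's underside; x points along the tool to the blade, z up as it lies; centre of mass about 25 mm ahead of the origin
- blade_tip (a point): middle of the blade's front edge, 150 mm ahead of the spatula's origin and 10 mm above its underside
- handle_end (a point): centre of the handle's rear end, 50 mm behind the spatula's origin, 10 mm above its underside
- mat: black rubber mat, fixed, 270 mm (its x) by 150 mm (its y), 3 mm thick, to the left or right of the reader; origin at the centre of its underside
- tray: shallow white tray, fixed, 220 by 150 mm, rim 22 mm high, floor 4 mm, on the other side of the reader; holds two jars; origin at the centre of its underside
- cup_a: sample jar with a blue cap, 44 mm across and 60 mm high, filled; a bystander; origin at the centre of its underside, in the tray
- cup_b: sample jar with a blue cap, 44 mm across and 60 mm high, filled; a bystander; origin at the centre of its underside, in the tray
- cup_c: sample jar with a blue cap, 44 mm across and 60 mm high, filled; a bystander; origin at the centre of its underside, on the bench beside the reader
- amber: brown glass bottle, 64 mm across, 140 mm high, a bystander; origin at the centre of its underside
There are look-alikes about, which are no part of the job. There is more than one size of the spatula; the job needs the largest.

How it is judged:
By the outcome, as a careful person would: the job done as asked, in the order asked, and still so for the second after the job is handed in, with the robot touching nothing.
It also fails if it takes over 64 s, if anything falls off the work surface, if the arm or the gripper's body presses on something with over 40 N, if the wrist force passes 120 N, or if a joint passes its speed limit or range.

## Robot

A 6-joint arm with a two-finger parallel gripper is mounted at the origin on the work surface. World frame = base frame: x ahead of the robot, y to its left, z up, the work surface at z = 0. Lengths are in m, angles in degrees, forces in N, time in s.
With the tool pointing down it reaches from about 0.3 to 0.75 m from the base axis. Payload 8.5 kg.
Tool frame: the origin (TCP) lies between the finger pads; the fingertips stand 22 mm ahead of it and the grasp point (between the pads) lies 3 mm ahead of it (env.nose_length is the distance from the TCP to the fingertips, in m); z points along the fingers, x is the direction in which the jaws open and shut, and the axes are right-handed (so a half turn about z gives the same grasp; the last joint's range is limited). The gripper opens to 85 mm and grips with 20 to 120 N. Pads are 22 mm wide; open, the fingers measure 114 mm over their backs; the gripper's body (76 mm by 85 mm) begins 54 mm behind the grasp point. The pads swing forward as they close: fully open they stand 13 mm farther back than shut.
Start: joints at [56.018, 21.807, 74.336, -0, 83.858, -12.336], TCP at [0.203, 0.511, 0.229] pointing down, gripper open.
Joint ranges: [-178.18, 178.18], [-50.72, 133.34], [12.68, 142.11], [-81.47, 261.47], [9.98, 163.14], [-165.26, 165.26]. Speed limits (degrees/s): [136.94, 136.94, 180, 180, 180, 180].

## Interface

Orientations are given as a 3x3 rotation matrix whose columns are the frame's x, y, z axes.
In Python, from rig import env gives the robot as it stands.
- The arm moves only by the tool arm_command, never from a script. Its argument "steps" is a list of rows, each an object with "delta_pos": the shift along the world's x, y, z in mm, a list of three; "dr": the turn, a rotation vector about the world's x, y, z in degrees, a list of three. In form: [{"delta_pos": [dx, dy, dz], "dr": [wx, wy, wz]}, ...]. A call has 1 to 20 rows; each row shifts and turns the commanded pose from where the row before left it; what a row does not reach is not made up. A row lasts 1/10 s, in which the tool goes at most 50 mm and 8.59 degrees, less where a joint would pass 70% of its speed; a pose out of reach is approached as far as the arm can. A call with a gripper value outside its range is refused whole. "grip" is the opening, from 0 (shut) to 1 (fully open), set as the call begins (left out, the last holds). The fingers move at their own pace and stop on an object; "squeeze" is the grip in N (left out, the last holds). Time passes only in rows, so rows that do not move let the fingers close. It gives the time, the measured TCP pose, the force and the opening at its end, in the units of the state.
- env.observe(): the state, without advancing time (a new reading comes with each control period).
- env.get_image(name): name is "scene" or "top" or "wrist"; returns the picture (480x640x3 uint8, blue, green, red); there is no depth.
- env.get_calibration(name): a dict with "fx", "fy", "cx", "cy" (pixels), "k1" (the pictures are not rectified: a ray, as slopes to the right and down, at radius r is drawn at 1 + k1 r^2 times it, then the intrinsics apply), "view" (4x4, takes a point from world to camera coordinates). Camera axes: x right, y up, looking along -z (the intrinsics and any distortion apply to the point x, -y, -z); pixel columns grow to the right and rows downward; lengths in m; the calibration is good to about 2 mm. A picture is of the moment at which its call begins: read the wrist's pose just before it. get_calibration takes no time and is no camera call; for the wrist camera it gives the pose at the moment of the call.
- env.close_job(): hands the job in, once; it reports no verdict.
The state is a dict: "time_s": time; "q": joint angles; "qvel": joint speeds; "joint_efforts": joint torques, N m; "position": TCP position; "tool_rot": TCP orientation; "ft_force": force on the tool from outside, world axes, zero at the start; "wrist_torque": the same for the moment, N m; "grip_width": finger opening in m.
Only numpy, scipy, OpenCV 4.12 (cv2) and the standard library are available. Lean on these libraries where they do the work, as an engineer would, in place of code of your own. Each camera call takes 0.05 s, during which the arm holds its last target. There are 200 camera calls.

## Working session

There is one attempt and no reset: what is moved stays moved. The work goes in short steps, Python scripts to look and compute and a tool call to move; the robot and the scene stay as the last step left them, time stands still between calls to the robot, and variables do not carry over. Pictures are saved under pics/ and viewed, about 8 in all and at most 12, crops included, and the job is handed in when it is done.

Besides the shell and the picture viewer there is one more tool, called after "Call:" by a JSON object that holds its "api" and its "payload", one argument or row to a line. arm_command: Moves the arm, as the interface text tells. Its arguments: {"type":"object","properties":{"steps":{"type":"array"},"grip":{"type":"number"},"squeeze":{"type":"number"}},"required":["steps"]}

```bash
ls; mkdir -p pics; python3 - <<'E'
from rig import env
import cv2,numpy as np
print(env.observe())
for n in ["top","scene"]:
    im=env.get_image(n); cv2.imwrite(f"pics/{n}0.png",im); print(n,env.get_calibration(n))
E
```

```text
pics
{'time_s': 0.0, 'q': array([ 5.60168856e+01,  2.18424348e+01,  7.43871182e+01, -1.58468864e-03,
        8.38597191e+01, -1.23369672e+01]), 'qvel': array([-0.05378906, -0.05718691, -0.08499346, -0.0388311 ,  0.02911367,
        0.08746459]), 'joint_efforts': array([-4.27436435e-04, -4.48450577e+01, -2.31281823e+01, -2.19387434e-04,
        4.83427968e-03, -2.15138738e-05]), 'position': array([0.2027178 , 0.51093599, 0.22848434]), 'tool_rot': array([[ 3.68869877e-01,  9.29480659e-01, -8.48090260e-04],
       [ 9.29479790e-01, -3.68870725e-01, -1.30734355e-03],
       [-1.52798621e-03, -3.06043103e-04, -9.99998786e-01]]), 'ft_force': array([-0.12087291,  0.0385316 , -0.01597067]), 'wrist_torque': array([0.01631958, 0.01525474, 0.00421948]), 'grip_width': 0.08550209312336281}
top {'fx': 454.33981954019896, 'fy': 454.33981954019896, 'cx': 323.06373484859665, 'cy': 238.9137507793267, 'k1': -0.05732129249252564, 'view': array([[ 0.01338462, -0.9998998 ,  0.00460815, -0.0120305 ],
       [ 0.99808352,  0.01363848,  0.06035957, -0.47522428],
       [-0.06041637,  0.00379143,  0.99816606, -1.03016335],
       [ 0.        ,  0.        ,  0.        ,  1.        ]])}
scene {'fx': 463.1266535727498, 'fy': 463.1266535727498, 'cx': 329.14509722821344, 'cy': 230.5847400866955, 'k1': 0.0152854877867134, 'view': array([[-0.08742957,  0.9961575 ,  0.00512796,  0.0436362 ],
       [-0.67840434, -0.06330931,  0.73195593,  0.23571062],
       [ 0.72946804,  0.06051576,  0.68133268, -1.56887797],
       [ 0.        ,  0.        ,  0.        ,  1.        ]])}
```

View pics/top0.png

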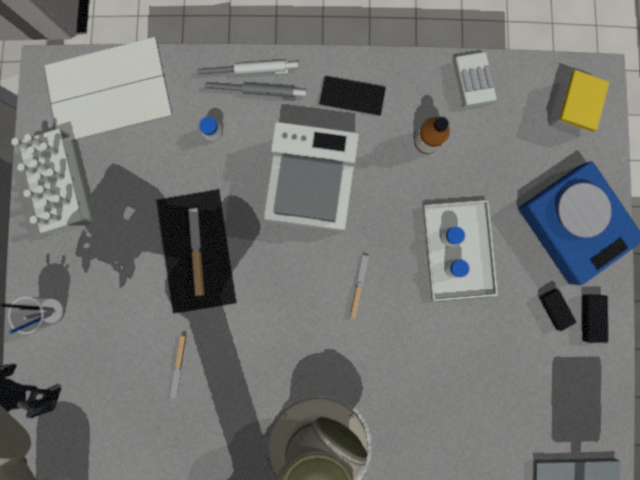

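View pics/scene0.png

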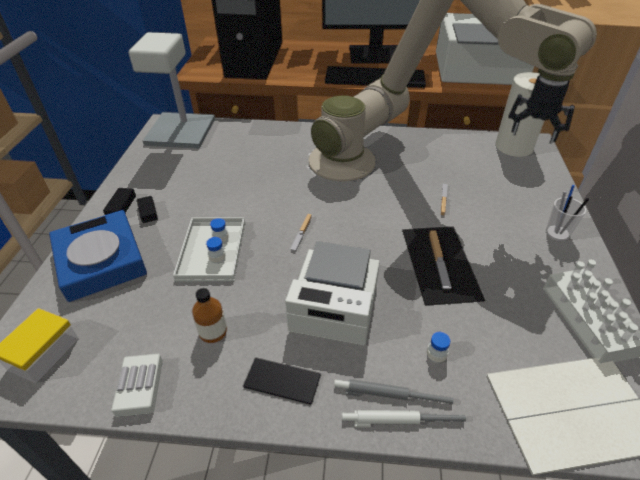

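The top view shows three spatulas: one on the black mat at (195,210)-(198,295), one at (360,285) and one at (178,365). The mat one is the longest and is the one described. The reader is at (313,175) with its front at the bottom, the bottle at (433,132), cup_c at (208,127) and the tray at (460,250). Next I measure.

```bash
cat > h.py <<'E'
from rig import env
import cv2,numpy as np
def rays(cal,uv):
    uv=np.atleast_2d(np.float64(uv)); d=np.stack([(uv[:,0]-cal['cx'])/cal['fx'],(uv[:,1]-cal['cy'])/cal['fy']],1)
    s=d.copy()
    for _ in range(20): s=d/(1+cal['k1']*(s**2).sum(1,keepdims=True))
    V=cal['view'];R=V[:3,:3];o=-R.T@V[:3,3]
    return o,np.c_[s[:,0],-s[:,1],-np.ones(len(s))]@R
def plane(cal,uv,z):
    o,d=rays(cal,uv); return o+d*((z-o[2])/d[:,2])[:,None]
def proj(cal,P):
    P=np.atleast_2d(P); V=cal['view']; c=P@V[:3,:3].T+V[:3,3]; s=np.c_[c[:,0],-c[:,1]]/-c[:,2:]
    s=s*(1+cal['k1']*(s**2).sum(1,keepdims=True)); return s*[cal['fx'],cal['fy']]+[cal['cx'],cal['cy']]
def tri(c1,u1,c2,u2):
    o1,d1=rays(c1,u1);o2,d2=rays(c2,u2);A=np.c_[d1[0],-d2[0]];t=np.linalg.lstsq(A,o2-o1,rcond=None)[0]
    p,q=o1+t[0]*d1[0],o2+t[1]*d2[0]; return (p+q)/2,np.linalg.norm(p-q)
E
python3 - <<'E'
from h import *
im=cv2.imread("pics/top0.png");cal=env.get_calibration("top");np.set_printoptions(precision=4,suppress=True)
hsv=cv2.cvtColor(im,cv2.COLOR_BGR2HSV)
def rect(name,m,z,box):
    x0,y0,x1,y1=box;mm=np.zeros_like(m);mm[y0:y1,x0:x1]=m[y0:y1,x0:x1]
    cs=cv2.findContours(mm,cv2.RETR_EXTERNAL,cv2.CHAIN_APPROX_NONE)[0];c=max(cs,key=cv2.contourArea)
    P=plane(cal,c[:,0,:],z)[:,:2]; r=cv2.minAreaRect((P*1000).astype(np.float32)); M=cv2.moments(c)
    print(name,'mm rect',np.round(r[0],1),np.round(r[1],1),round(r[2],1),'n',cv2.contourArea(c),'box px',cv2.boundingRect(c))
g=im.max(2)
rect('mat',((g<40)*255).astype('uint8'),.003,(145,180,245,320))
wood=((hsv[...,1]>90)&(hsv[...,0]<25)&(g>60)).astype('uint8')*255
rect('handle',wood,.023,(180,240,210,305)); rect('sp2',wood,.015,(345,245,375,325));rect('sp3',wood,.015,(165,325,195,400))
bl=((g>60)&(hsv[...,1]<60)).astype('uint8')*255
rect('blade',bl,.013,(183,200,207,252))
wh=((g>165)).astype('uint8')*255
rect('readerwhite(deck z70)',wh,.07,(255,115,365,235))
cap=((hsv[...,0]>100)&(hsv[...,0]<125)&(hsv[...,1]>150)).astype('uint8')*255
for n,b in [('c1',(190,110,225,140)),('c2',(440,222,470,247)),('c3',(445,256,472,280))]: rect(n,cap,.06,b)
br=((hsv[...,0]<20)&(hsv[...,1]>120)).astype('uint8')*255
rect('amber',br,.1,(410,110,455,155))
a=cv2.resize(im[105:240,255:370],None,fx=5,fy=5,interpolation=cv2.INTER_CUBIC)
b=cv2.resize(im[185:320,145:205+40],None,fx=5,fy=5,interpolation=cv2.INTER_CUBIC)
cv2.imwrite("pics/crop.png",cv2.resize(np.hstack([a,b]),None,fx=.74,fy=.74))
E
```

```text
mat mm rect [444.2 291.2] [267.6 149.6] 9.8 n 6975.0 box px (157, 191, 78, 121)
handle mm rect [392.3 279.4] [99.3 20.7] 6.1 n 336.5 box px (192, 252, 12, 44)
sp2 mm rect [332.3 -80.6] [ 8.4 65.6] 78.8 n 75.0 box px (351, 288, 9, 29)
sp3 mm rect [215. 317.] [11.4 69.4] 81.7 n 111.5 box px (176, 336, 9, 31)
blade mm rect [493.3 292.8] [101.5  21.4] 6.4 n 338.0 box px (188, 208, 13, 44)
readerwhite(deck z70) mm rect [686.6  16.2] [184.9  64.9] 83.0 n 2255.5 box px (272, 123, 86, 39)
c1 mm rect [724.9 255.9] [37.8 35. ] 45.8 n 208.5 box px (200, 117, 17, 18)
c2 mm rect [ 484.7 -296.8] [34.4 36.7] 45.1 n 200.5 box px (447, 227, 17, 17)
c3 mm rect [ 413.6 -307.1] [33. 38.] 0.6 n 199.0 box px (451, 260, 18, 16)
amber mm rect [ 703.7 -240.1] [57.4 57. ] 50.3 n 457.5 box px (421, 118, 28, 28)
```

View pics/crop.png

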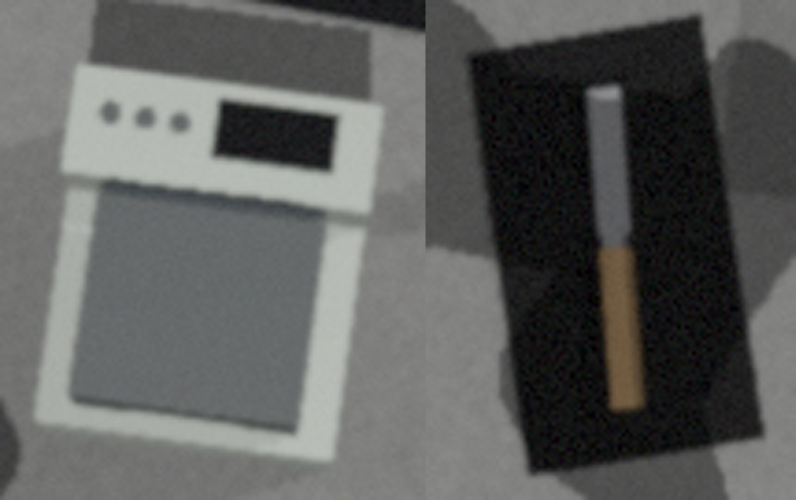

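The crop confirms the target: a 100 mm handle plus a 100 mm blade, lying on the mat. The reader's front corners are at crop (36,421) and (334,461), its block corners at (62,172), (372,214), (78,65) and (383,106), and the hood's front corners at (71,400) and (296,431).

```bash
python3 - <<'E'
from h import *
from scipy.optimize import least_squares
np.set_printoptions(precision=4,suppress=True)
cal=env.get_calibration("top")
px=lambda c:np.array([255,105])+(np.array(c)+.5)/3.7-.5
L=[((36,421),(-85,90,70)),((334,461),(-85,-90,70)),((62,172),(55,90,113)),((372,214),(55,-90,113)),((78,65),(120,90,113)),((383,106),(120,-90,113)),((71,400),(-70,66,115)),((296,431),(-70,-66,115))]
W=np.array([plane(cal,px(c),p[2]/1000)[0][:2] for c,p in L]);M=np.array([p[:2] for c,p in L])/1000
def f(v):
    c,s=np.cos(v[2]),np.sin(v[2]);return (M@np.array([[c,s],[-s,c]])+v[:2]-W).ravel()
r=least_squares(f,[.6,.03,-.1]);print(r.x[:2]*1000,np.degrees(r.x[2]));print(f(r.x).reshape(-1,2)*1000)
E
```

```text
[586.8087  25.3139] -7.028819724271238
[[-1.5916  1.6771]
 [-2.3417 -0.8884]
 [-1.15    1.5656]
 [-1.3157  0.0061]
 [ 0.7134  1.3492]
 [ 0.2334 -2.1124]
 [ 2.895   1.2067]
 [ 2.5572 -2.8041]]
```

Call:
{"api": "arm_command", "payload": {
  "steps": [
    {"delta_pos": [40,-50,0],"dr": [0,0,7.2]},
    {"delta_pos": [50,-50,0],"dr": [0,0,7.2]},
    {"delta_pos": [50,-50,-20],"dr": [0,0,7.2]},
    {"delta_pos": [20,-50,-40],"dr": [0,0,7.2]},
    {"delta_pos": [20,-30,-40],"dr": [0,0,0]},
    {"delta_pos": [0,0,0],"dr": [0,0,0]},
    {"delta_pos": [0,0,0],"dr": [0,0,0]},
    {"delta_pos": [0,0,0],"dr": [0,0,0]}
  ],
  "grip": 0.6
}}

```text
time_s: 0.9
position: [0.336, 0.3398, 0.1497]
tool_rot: [[-0.121, 0.993, 0.002], [0.993, 0.121, 0.001], [0.001, 0.002, -1.0]]
ft_force: [0.4, 0.1, 0.0]
grip_width: 0.0516
```

Call:
{"api": "arm_command", "payload": {
  "steps": [
    {"delta_pos": [19,-20,-10],"dr": [0,0,0]},
    {"delta_pos": [19,-20,-10],"dr": [0,0,0]},
    {"delta_pos": [18,-20,-10],"dr": [0,0,0]},
    {"delta_pos": [0,0,0],"dr": [0,0,0]},
    {"delta_pos": [0,0,0],"dr": [0,0,0]}
  ]
}}

```text
time_s: 1.4
position: [0.392, 0.2797, 0.1195]
tool_rot: [[-0.121, 0.993, 0.001], [0.993, 0.121, 0.001], [0.001, 0.001, -1.0]]
ft_force: [0.2, -0.7, -0.1]
grip_width: 0.0512
```

```bash
python3 - <<'E'
from h import *
np.set_printoptions(precision=4,suppress=True)
print(env.observe()['position'])
cal=env.get_calibration("wrist");im=env.get_image("wrist");cv2.imwrite("pics/w1.png",im)
hsv=cv2.cvtColor(im,cv2.COLOR_BGR2HSV);g=im.max(2)
wood=((hsv[...,1]>90)&(hsv[...,0]<25)&(g>60)).astype('uint8')*255
c=max(cv2.findContours(wood,cv2.RETR_EXTERNAL,cv2.CHAIN_APPROX_NONE)[0],key=cv2.contourArea)
P=plane(cal,c[:,0,:],.023)[:,:2]*1000;print(cv2.minAreaRect(P.astype('float32')),cv2.boundingRect(c))
E
```

```text
[0.392  0.2797 0.1195]
((393.2937927246094, 281.40802001953125), (100.04064178466797, 16.468338012695312), 6.1661787033081055) (310, 172, 27, 145)
```

View pics/w1.png

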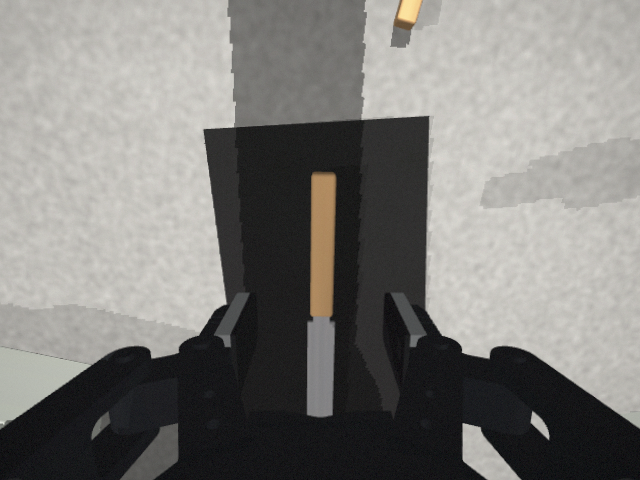

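The wrist view shows the handle at columns 310-337, rows 172-317, centred between the fingers. Measured size is 100 x 16.5 mm, centre (393.3, 281.4), yaw 6.2°. I'll grip it 20 mm ahead of the handle's centre.

Call:
{"api": "arm_command", "payload": {
  "steps": [
    {"delta_pos": [11,2,-20],"dr": [0,0,-0.8]},
    {"delta_pos": [10,1.8,-20],"dr": [0,0,0]},
    {"delta_pos": [0,0,-20],"dr": [0,0,0]},
    {"delta_pos": [0,0,-15],"dr": [0,0,0]},
    {"delta_pos": [0,0,-11],"dr": [0,0,0]},
    {"delta_pos": [0,0,-6],"dr": [0,0,0]},
    {"delta_pos": [0,0,0],"dr": [0,0,0]},
    {"delta_pos": [0,0,0],"dr": [0,0,0]}
  ]
}}

```text
time_s: 2.25
position: [0.4131, 0.283, 0.0274]
tool_rot: [[-0.107, 0.994, 0.001], [0.994, 0.107, 0.0], [0.0, 0.001, -1.0]]
ft_force: [-0.1, -0.2, 0.3]
grip_width: 0.0517
```

Call:
{"api": "arm_command", "payload": {
  "steps": [
    {"delta_pos": [0,0,0],"dr": [0,0,0]},
    {"delta_pos": [0,0,0],"dr": [0,0,0]},
    {"delta_pos": [0,0,0],"dr": [0,0,0]},
    {"delta_pos": [0,0,0],"dr": [0,0,0]},
    {"delta_pos": [0,0,0],"dr": [0,0,0]},
    {"delta_pos": [0,0,0],"dr": [0,0,0]},
    {"delta_pos": [0,0,0],"dr": [0,0,0]},
    {"delta_pos": [0,0,0],"dr": [0,0,0]}
  ],
  "grip": 0,
  "squeeze": 90
}}

```text
time_s: 3.05
position: [0.4129, 0.2826, 0.0267]
tool_rot: [[-0.107, 0.994, -0.0], [0.994, 0.107, -0.0], [-0.0, -0.0, -1.0]]
ft_force: [-0.9, -0.8, -0.6]
grip_width: 0.0002
```

```bash
python3 - <<'E'
from h import *
im=env.get_image("wrist");cv2.imwrite("pics/w2.png",im);print(env.observe()['grip_width'],env.nose_length)
E
```

```text
0.00014497406330183236 0.022
```

View pics/w2.png

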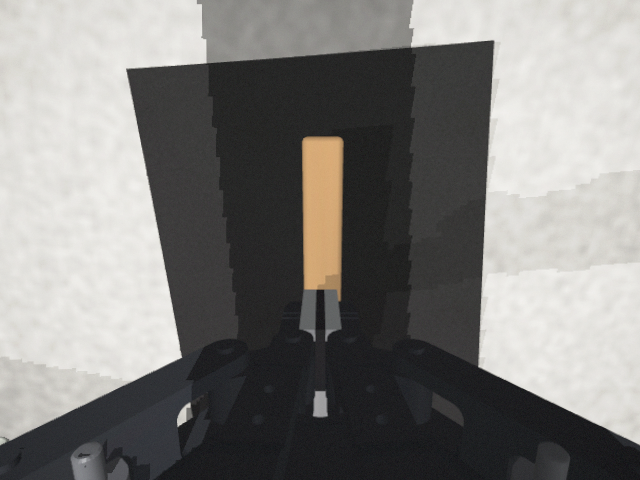

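```bash
python3 - <<'E'
from h import *
np.set_printoptions(precision=1,suppress=True)
cal=env.get_calibration("wrist")
for z in(.0,.023,.04,): print(z,plane(cal,[[303,140],[343,140],[303,289],[340,295],[320,392],[320,416]],z)[:,:2]*1000)
o=env.observe();p=o['position'];R=o['tool_rot'];print(p*1000)
for d in (.022,.003): print(proj(cal,p+R[:,2]*d), [proj(cal,p+R@np.array([s*.008,t,d])) for s in(-1,1) for t in (-.011,.011)])
im=env.get_image("scene");cs=env.get_calibration("scene");u=proj(cs,p)[0].astype(int);print(u)
a=cv2.resize(im[u[1]-70:u[1]+70,u[0]-80:u[0]+80],None,fx=5,fy=5,interpolation=cv2.INTER_CUBIC);cv2.imwrite("pics/s2.png",a[:600])
E
```

```text
0.0 [[346.8 267.9]
 [344.9 285.4]
 [416.8 274.6]
 [418.  293.1]
 [473.9 289.2]
 [488.7 290.8]]
0.023 [[346.9 268.9]
 [345.3 284.1]
 [407.5 274.7]
 [408.5 290.7]
 [456.9 287.3]
 [469.8 288.7]]
0.04 [[347.  269.7]
 [345.6 283.1]
 [400.6 274.8]
 [401.5 288.9]
 [444.4 286. ]
 [455.8 287.2]]
[412.9 282.6  26.7]
[[320.  286.8]] [array([[303. , 264.8]]), array([[303.5, 308.1]]), array([[337.1, 264.8]]), array([[336.5, 308.1]])]
[[320.1 303.2]] [array([[301. , 278.9]]), array([[301.7, 326.6]]), array([[339.2, 279. ]]), array([[338.5, 326.6]])]
[437 246]
```

View pics/s2.png

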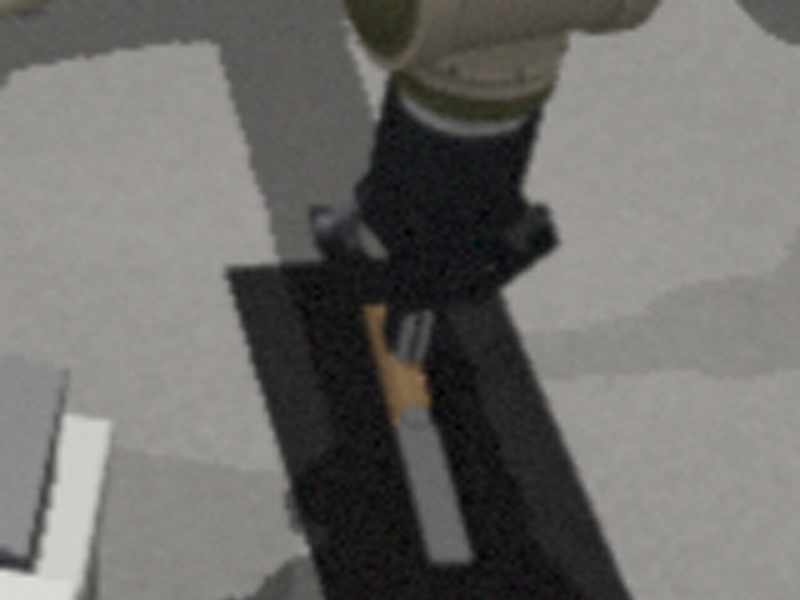

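```bash
python3 - <<'E'
from h import *
np.set_printoptions(precision=0,suppress=True)
cs=env.get_calibration("scene");o=env.observe();p=o['position'];R=o['tool_rot']
cr=lambda P:(proj(cs,P)-[437-80,246-70])*5
c=np.array([.3933,.2814]);u=np.array([.9942,.1074]);v=np.array([-u[1],u[0]])
S=lambda a,b,z:np.r_[c+a*u+b*v,z]
print('handle top front L/R',cr(S(.05,-.008,.023)),cr(S(.05,.008,.023)),'bottom',cr(S(.05,0,.003)),'tip',cr(S(.15,0,.013)),'rear',cr(S(-.05,-.008,.023)))
for d in (.022,.003,-.02): print(d,'pad front face',[cr(p+R@np.array([s,.011,d])) for s in(-.008,0,.008)])
print(o['joint_efforts'],o['ft_force'])
E
```

```text
handle top front L/R [[401. 400.]] [[432. 399.]] bottom [[410. 426.]] tip [[453. 559.]] rear [[367. 270.]]
0.022 pad front face [array([[387., 397.]]), array([[402., 397.]]), array([[417., 397.]])]
0.003 pad front face [array([[393., 372.]]), array([[408., 372.]]), array([[423., 372.]])]
-0.02 pad front face [array([[400., 341.]]), array([[415., 341.]]), array([[430., 341.]])]
[ -0. -45. -14.  -0.   0.   0.] [ 0.  0. -1.]
```

The pictures disagree with the stated nose length: both views put the fingertips about level with the TCP, so the fingers closed just above the handle. I'll open and go down in small steps, watching the force.

Call:
{"api": "arm_command", "payload": {
  "steps": [
    {"delta_pos": [0,0,0],"dr": [0,0,0]},
    {"delta_pos": [0,0,0],"dr": [0,0,0]},
    {"delta_pos": [0,0,0],"dr": [0,0,0]},
    {"delta_pos": [0,0,0],"dr": [0,0,0]},
    {"delta_pos": [0,0,0],"dr": [0,0,0]},
    {"delta_pos": [0,0,-1],"dr": [0,0,0]},
    {"delta_pos": [0,0,-1],"dr": [0,0,0]},
    {"delta_pos": [0,0,-1],"dr": [0,0,0]},
    {"delta_pos": [0,0,0],"dr": [0,0,0]}
  ],
  "grip": 0.4
}}

```text
time_s: 4.05
position: [0.4128, 0.2826, 0.0236]
tool_rot: [[-0.107, 0.994, -0.0], [0.994, 0.107, -0.0], [-0.0, -0.0, -1.0]]
ft_force: [0.3, 0.2, -0.4]
grip_width: 0.0341
```

Call:
{"api": "arm_command", "payload": {
  "steps": [
    {"delta_pos": [0,0,-1],"dr": [0,0,0]},
    {"delta_pos": [0,0,-1],"dr": [0,0,0]},
    {"delta_pos": [0,0,0],"dr": [0,0,0]}
  ]
}}

```text
time_s: 4.35
position: [0.4129, 0.2826, 0.0216]
tool_rot: [[-0.107, 0.994, -0.0], [0.994, 0.107, -0.0], [-0.0, -0.0, -1.0]]
ft_force: [-0.2, 0.2, -0.3]
grip_width: 0.0343
```

No contact yet, although the stated geometry would have the tips inside the mat. I'll go on down gently.

Call:
{"api": "arm_command", "payload": {
  "steps": [
    {"delta_pos": [0,0,-1],"dr": [0,0,0]},
    {"delta_pos": [0,0,-1],"dr": [0,0,0]},
    {"delta_pos": [0,0,-1],"dr": [0,0,0]},
    {"delta_pos": [0,0,-1],"dr": [0,0,0]},
    {"delta_pos": [0,0,0],"dr": [0,0,0]}
  ]
}}

```text
time_s: 4.85
position: [0.4128, 0.2826, 0.0176]
tool_rot: [[-0.107, 0.994, -0.0], [0.994, 0.107, -0.0], [-0.0, -0.0, -1.0]]
ft_force: [0.1, -0.0, 0.3]
grip_width: 0.0343
```

Call:
{"api": "arm_command", "payload": {
  "steps": [
    {"delta_pos": [0,0,-1],"dr": [0,0,0]},
    {"delta_pos": [0,0,-1],"dr": [0,0,0]},
    {"delta_pos": [0,0,-1],"dr": [0,0,0]},
    {"delta_pos": [0,0,0],"dr": [0,0,0]}
  ]
}}

```text
time_s: 5.25
position: [0.4128, 0.2826, 0.0146]
tool_rot: [[-0.107, 0.994, -0.0], [0.994, 0.107, -0.0], [-0.0, -0.0, -1.0]]
ft_force: [-0.2, -0.2, -0.3]
grip_width: 0.0339
```

```bash
python3 - <<'E'
from h import *
im=env.get_image("wrist");s=env.get_image("scene")
a=cv2.resize(im[200:430,200:440],(600,575),interpolation=cv2.INTER_CUBIC)
cv2.imwrite("pics/w3.png",a);print(env.observe()['ft_force'])
E
```

```text
[-0.56906278 -0.11055928  0.57886181]
```

View pics/w3.png

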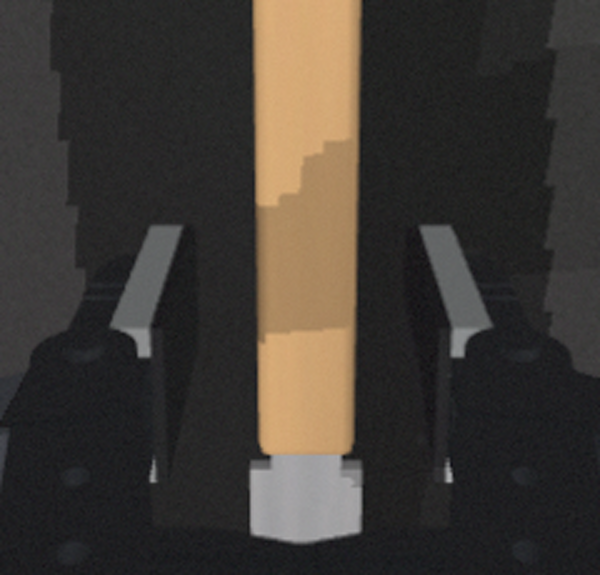

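The wrist crop shows both pads either side of the handle with their tips (rows around 225) still above the handle's top. I'll keep lowering with the force watched.

Call:
{"api": "arm_command", "payload": {
  "steps": [
    {"delta_pos": [0,0,-1.5],"dr": [0,0,0]},
    {"delta_pos": [0,0,-1.5],"dr": [0,0,0]},
    {"delta_pos": [0,0,-1],"dr": [0,0,0]},
    {"delta_pos": [0,0,-1],"dr": [0,0,0]},
    {"delta_pos": [0,0,0],"dr": [0,0,0]}
  ]
}}

```text
time_s: 5.85
position: [0.4129, 0.2826, 0.0096]
tool_rot: [[-0.107, 0.994, -0.0], [0.994, 0.107, -0.0], [-0.0, -0.0, -1.0]]
ft_force: [0.1, 0.7, -0.9]
grip_width: 0.0341
```

```bash
python3 - <<'E'
from h import *
np.set_printoptions(precision=1,suppress=True)
o=env.observe();print(o['ft_force'],o['position']*1000)
cal=env.get_calibration("wrist");cs=env.get_calibration("scene");V=cal['view'];print('cam in tool',o['tool_rot'].T@(-V[:3,:3].T@V[:3,3]-o['position'])*1000, cal['fx'])
im=env.get_image("scene");cv2.imwrite("pics/s3full.png",im)
p=o['position'];u=proj(cs,p)[0];print(u)
x,y=(u+.5).astype(int)
cv2.imwrite("pics/s3.png",cv2.resize(im[y-38:y+37,x-50:x+50],None,fx=8,fy=8,interpolation=cv2.INTER_CUBIC))
R=o['tool_rot']
for d in (.022,.003,-.01,-.02,-.03): print(d,[((proj(cs,p+R@np.array([s,.011,d]))-[x-50,y-38])*8)[0] for s in(-.017,.017)])
E
```

```text
[ 0.1  0.7 -0.9] [412.9 282.6   9.6]
cam in tool [  -0.3  -65.7 -144.5] 373.1011804167266
[436.8 251.2]
0.022 [array([344. , 374.9]), array([444.5, 373.9])]
0.003 [array([352.8, 335.7]), array([454.3, 334.7])]
-0.01 [array([358.9, 308.4]), array([461.1, 307.4])]
-0.02 [array([363.6, 287.1]), array([466.5, 286.1])]
-0.03 [array([368.4, 265.6]), array([471.8, 264.6])]
```

View pics/s3.png

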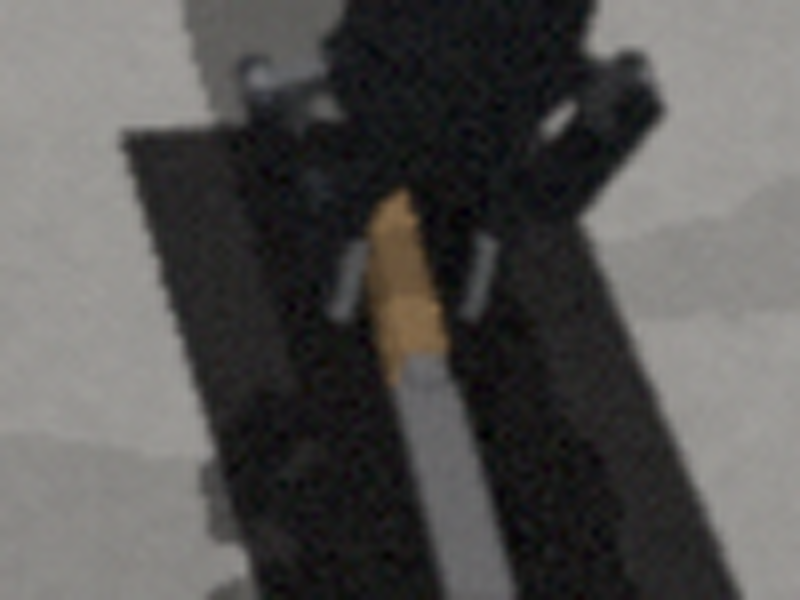

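The scene crop shows the pads straddling the handle, with tips at row 320. That puts them about 5 mm behind the TCP, at z of about 15 mm. Another 5 mm down, then close.

Call:
{"api": "arm_command", "payload": {
  "steps": [
    {"delta_pos": [0,0,-2],"dr": [0,0,0]},
    {"delta_pos": [0,0,-1.5],"dr": [0,0,0]},
    {"delta_pos": [0,0,-1.5],"dr": [0,0,0]},
    {"delta_pos": [0,0,0],"dr": [0,0,0]}
  ]
}}

```text
time_s: 6.3
position: [0.4129, 0.2826, 0.0045]
tool_rot: [[-0.107, 0.994, -0.0], [0.994, 0.107, -0.0], [-0.0, -0.0, -1.0]]
ft_force: [-0.4, -0.0, 0.3]
grip_width: 0.0341
```

Call:
{"api": "arm_command", "payload": {
  "steps": [
    {"delta_pos": [0,0,0],"dr": [0,0,0]},
    {"delta_pos": [0,0,0],"dr": [0,0,0]},
    {"delta_pos": [0,0,0],"dr": [0,0,0]},
    {"delta_pos": [0,0,0],"dr": [0,0,0]},
    {"delta_pos": [0,0,0],"dr": [0,0,0]},
    {"delta_pos": [0,0,0],"dr": [0,0,0]}
  ],
  "grip": 0,
  "squeeze": 90
}}

```text
time_s: 6.9
position: [0.413, 0.2827, 0.0051]
tool_rot: [[-0.107, 0.994, 0.0], [0.994, 0.107, 0.0], [0.0, 0.0, -1.0]]
ft_force: [-1.1, -0.7, 5.8]
grip_width: 0.0137
```

Call:
{"api": "arm_command", "payload": {
  "steps": [
    {"delta_pos": [0,0,2],"dr": [0,0,0]},
    {"delta_pos": [0,0,5],"dr": [0,0,0]},
    {"delta_pos": [0,0,15],"dr": [0,0,0]},
    {"delta_pos": [0,0,20],"dr": [0,0,0]},
    {"delta_pos": [0,0,20],"dr": [0,0,0]},
    {"delta_pos": [0,0,20],"dr": [0,0,0]},
    {"delta_pos": [0,0,0],"dr": [0,0,0]},
    {"delta_pos": [0,0,0],"dr": [0,0,0]}
  ]
}}

```text
time_s: 7.7
position: [0.4127, 0.2825, 0.0865]
tool_rot: [[-0.107, 0.994, 0.0], [0.994, 0.107, 0.0], [-0.0, 0.0, -1.0]]
ft_force: [-0.2, -0.8, -1.7]
grip_width: 0.0138
```

```bash
cat > tip.py <<'E'
from h import *
np.set_printoptions(precision=4,suppress=True)
def masks(name,a=None):
    im=env.get_image(name);return im
def geom():
    o=env.observe();return o['position'],o['tool_rot']
E
python3 - <<'E'
from tip import *
p,R=geom();print(p,env.observe()['ft_force'],env.observe()['grip_width'])
for n in("top","scene"):
    cal=env.get_calibration(n);im=env.get_image(n);cv2.imwrite(f"pics/l_{n}.png",im)
    # expected tip & others
    for a in (.13,.03,-.07): print(n,a,proj(cal,p+R@np.array([0,a,-.008])))
a=cv2.imread("pics/l_top.png")[180:330,130:260];b=cv2.imread("pics/l_scene.png")[190:340,380:510]
cv2.imwrite("pics/l.png",cv2.resize(np.hstack([a,b]),None,fx=3,fy=3,interpolation=cv2.INTER_CUBIC))
E
```

```text
[0.4127 0.2825 0.0865] [-0.203  -0.8271 -1.6575] 0.013849255603068433
top 0.13 [[182.6736 203.6729]]
top 0.03 [[186.105  250.1483]]
top -0.07 [[189.7502 297.1865]]
scene 0.13 [[453.2217 265.245 ]]
scene 0.03 [[444.6295 235.9369]]
scene -0.07 [[437.0686 210.104 ]]
```

View pics/l.png

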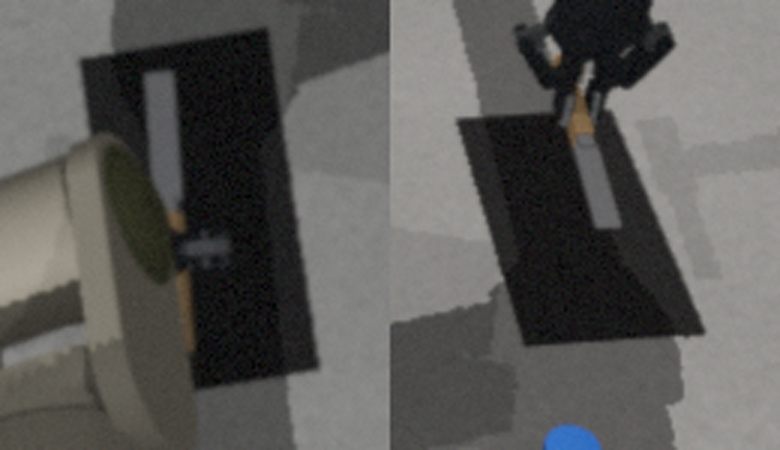

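The spatula is held. Its tip appears at top (182.7,204) and scene (452.3,265.7), within 1 px of the prediction, so the tip sits at tool (0, 130, -8) mm. Next I bring it in front of the slot.

Call:
{"api": "arm_command", "payload": {
  "steps": [
    {"delta_pos": [-27,-10,0],"dr": [0,0,0]},
    {"delta_pos": [-27,-10,0],"dr": [0,0,-3.2]},
    {"delta_pos": [0,-28,0],"dr": [0,0,-3.3]},
    {"delta_pos": [0,-28,0],"dr": [0,0,-3.3]},
    {"delta_pos": [0,-28,0],"dr": [0,0,-3.4]},
    {"delta_pos": [0,-28,0],"dr": [0,0,0]},
    {"delta_pos": [0,-28,0],"dr": [0,0,0]},
    {"delta_pos": [0,-28,0],"dr": [0,0,0]},
    {"delta_pos": [0,-28,0],"dr": [0,0,0]},
    {"delta_pos": [0,-13,0],"dr": [0,0,0]},
    {"delta_pos": [0,0,0],"dr": [0,0,0]},
    {"delta_pos": [0,0,0],"dr": [0,0,0]}
  ]
}}

```text
time_s: 9.0
position: [0.3586, 0.0538, 0.0863]
tool_rot: [[0.124, 0.992, -0.001], [0.992, -0.124, 0.0], [0.0, -0.001, -1.0]]
ft_force: [-0.3, -0.1, -1.0]
grip_width: 0.0134
```

Call:
{"api": "arm_command", "payload": {
  "steps": [
    {"delta_pos": [0,0,-10],"dr": [0,0,0]},
    {"delta_pos": [0,0,-9.3],"dr": [0,0,0]},
    {"delta_pos": [5,-0.6,0],"dr": [0,0,0]},
    {"delta_pos": [5,-0.6,0],"dr": [0,0,0]},
    {"delta_pos": [5,-0.6,0],"dr": [0,0,0]},
    {"delta_pos": [0,0,0],"dr": [0,0,0]},
    {"delta_pos": [0,0,0],"dr": [0,0,0]}
  ]
}}

```text
time_s: 9.7
position: [0.374, 0.0519, 0.0676]
tool_rot: [[0.123, 0.992, 0.0], [0.992, -0.123, -0.0], [-0.0, 0.0, -1.0]]
ft_force: [-0.4, -0.7, -1.0]
grip_width: 0.0136
```

```bash
python3 - <<'E'
from tip import *
p,R=geom();print(p,env.observe()['ft_force'])
out=[]
for n,f in(("top",7),("scene",7)):
    cal=env.get_calibration(n);im=env.get_image(n);t=p+R@np.array([0,.13,-.008]);u=proj(cal,t)[0];print(n,u)
    x,y=(u+.5).astype(int);out.append(cv2.resize(im[y-40:y+40,x-28:x+29],None,fx=f,fy=f,interpolation=cv2.INTER_CUBIC))
cv2.imwrite("pics/pre.png",np.hstack(out)[:600])
E
```

```text
[0.374  0.0519 0.0676] [-0.3593 -0.7012 -0.9708]
top [304.2336 224.1956]
scene [343.5801 251.7513]
```

View pics/pre.png

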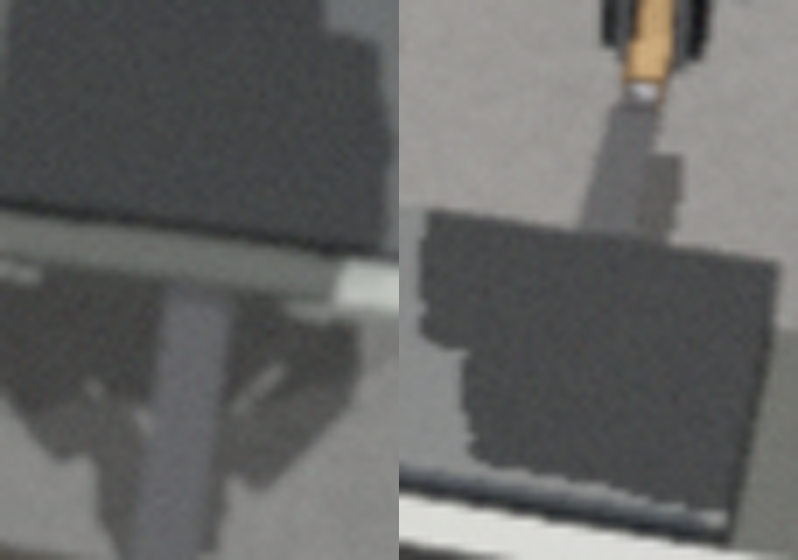

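The blade tip is at the predicted spot, top crop (198,287), right at the deck's front edge and level with the middle of the hood. Inserting in small steps.

Call:
{"api": "arm_command", "payload": {
  "steps": [
    {"delta_pos": [2,-0.25,0],"dr": [0,0,0]},
    {"delta_pos": [2,-0.25,0],"dr": [0,0,0]},
    {"delta_pos": [2,-0.25,0],"dr": [0,0,0]},
    {"delta_pos": [0,0,0],"dr": [0,0,0]}
  ]
}}

```text
time_s: 10.2
position: [0.3803, 0.051, 0.0674]
tool_rot: [[0.123, 0.992, 0.0], [0.992, -0.123, -0.0], [-0.0, 0.0, -1.0]]
ft_force: [-0.6, -0.4, -0.7]
grip_width: 0.014
```

Call:
{"api": "arm_command", "payload": {
  "steps": [
    {"delta_pos": [2,-0.25,0],"dr": [0,0,0]},
    {"delta_pos": [2,-0.25,0],"dr": [0,0,0]},
    {"delta_pos": [2,-0.25,0],"dr": [0,0,0]},
    {"delta_pos": [2,-0.25,0],"dr": [0,0,0]},
    {"delta_pos": [0,0,0],"dr": [0,0,0]}
  ]
}}

```text
time_s: 10.7
position: [0.3882, 0.05, 0.0674]
tool_rot: [[0.123, 0.992, 0.0], [0.992, -0.123, -0.0], [-0.0, 0.0, -1.0]]
ft_force: [0.3, -0.1, -1.2]
grip_width: 0.0137
```

Call:
{"api": "arm_command", "payload": {
  "steps": [
    {"delta_pos": [2,-0.25,0],"dr": [0,0,0]},
    {"delta_pos": [2,-0.25,0],"dr": [0,0,0]},
    {"delta_pos": [0,0,0],"dr": [0,0,0]}
  ]
}}

```text
time_s: 11.0
position: [0.3922, 0.0495, 0.0675]
tool_rot: [[0.123, 0.992, 0.0], [0.992, -0.123, -0.0], [-0.0, 0.0, -1.0]]
ft_force: [-0.5, -0.2, -0.8]
grip_width: 0.0137
```

Call:
{"api": "arm_command", "payload": {
  "steps": [
    {"delta_pos": [3,-0.37,0],"dr": [0,0,0]},
    {"delta_pos": [3,-0.37,0],"dr": [0,0,0]},
    {"delta_pos": [3,-0.37,0],"dr": [0,0,0]},
    {"delta_pos": [3,-0.37,0],"dr": [0,0,0]},
    {"delta_pos": [3,-0.37,0],"dr": [0,0,0]},
    {"delta_pos": [3,-0.37,0],"dr": [0,0,0]},
    {"delta_pos": [2,-0.25,0],"dr": [0,0,0]},
    {"delta_pos": [0,0,0],"dr": [0,0,0]}
  ]
}}

```text
time_s: 11.8
position: [0.4122, 0.047, 0.0674]
tool_rot: [[0.123, 0.992, 0.0], [0.992, -0.123, -0.0], [-0.0, 0.0, -1.0]]
ft_force: [-0.1, 0.4, -0.7]
grip_width: 0.0137
```

Call:
{"api": "arm_command", "payload": {
  "steps": [
    {"delta_pos": [0,0,1],"dr": [0,0,0]},
    {"delta_pos": [0,0,1],"dr": [0,0,0]},
    {"delta_pos": [0,0,1],"dr": [0,0,0]},
    {"delta_pos": [0,0,1],"dr": [0,0,0]},
    {"delta_pos": [0,0,1],"dr": [0,0,0]},
    {"delta_pos": [0,0,1],"dr": [0,0,0]},
    {"delta_pos": [0,0,0],"dr": [0,0,0]}
  ]
}}

```text
time_s: 12.5
position: [0.4115, 0.0472, 0.0733]
tool_rot: [[0.123, 0.992, -0.001], [0.992, -0.123, 0.0], [0.0, -0.001, -1.0]]
ft_force: [-1.6, 0.8, -2.7]
grip_width: 0.0139
```

The hood has taken the load (-2.7 N). I'll compute the arc for the blade tip: lift under the lip first, then push on the inside of the top panel.

```bash
python3 - <<'E'
import numpy as np
def rot(x,z,t): t=np.radians(t);c,s=np.cos(t),np.sin(t);return np.array([x*c+z*s,-x*s+z*c])
prev=np.array([-46.,81.4])
for t in list(range(5,51,5))+list(range(55,101,5))+[104]:
    if t<=50:
        s=25+14*(max(t-15,0)/35); l=rot(-120,-35,t); q=np.array([50+l[0]+s,115+l[1]-1.25+1])
    else: q=rot(-95,-5,t)+[50,115]
    d=q-prev; prev=q
    print(t,q.round(1),'world d',(d[0]*.9925).round(1),(d[0]*-.1224).round(2),d[1].round(1))
E
```

```text
5 [-47.6  90.3] world d -1.6 0.2 8.9
10 [-49.3 101.1] world d -1.6 0.2 10.8
15 [-50. 112.] world d -0.7 0.09 10.9
20 [-47.7 122.9] world d 2.2 -0.27 10.9
25 [-44.5 133.7] world d 3.2 -0.39 10.8
30 [-40.4 144.4] world d 4.1 -0.5 10.7
35 [-35.4 154.9] world d 5.0 -0.62 10.5
40 [-29.4 165.1] world d 5.9 -0.73 10.2
45 [-22.6 174.9] world d 6.8 -0.83 9.8
50 [-14.9 184.2] world d 7.6 -0.94 9.3
55 [ -8.6 190. ] world d 6.3 -0.78 5.8
60 [ -1.8 194.8] world d 6.7 -0.83 4.8
65 [  5.3 199. ] world d 7.1 -0.88 4.2
70 [ 12.8 202.6] world d 7.4 -0.92 3.6
75 [ 20.6 205.5] world d 7.7 -0.95 2.9
80 [ 28.6 207.7] world d 7.9 -0.98 2.2
85 [ 36.7 209.2] world d 8.1 -1.0 1.5
90 [ 45. 210.] world d 8.2 -1.01 0.8
95 [ 53.3 210.1] world d 8.2 -1.02 0.1
100 [ 61.6 209.4] world d 8.2 -1.01 -0.6
104 [ 68.1 208.4] world d 6.5 -0.8 -1.0
```

Call:
{"api": "arm_command", "payload": {
  "steps": [
    {"delta_pos": [-0.5,0.07,3],"dr": [0,0,0]},
    {"delta_pos": [-0.5,0.07,3],"dr": [0,0,0]},
    {"delta_pos": [-0.5,0.07,3],"dr": [0,0,0]},
    {"delta_pos": [-0.5,0.07,3.6],"dr": [0,0,0]},
    {"delta_pos": [-0.5,0.07,3.6],"dr": [0,0,0]},
    {"delta_pos": [-0.5,0.07,3.6],"dr": [0,0,0]},
    {"delta_pos": [-0.2,0.03,3.6],"dr": [0,0,0]},
    {"delta_pos": [-0.2,0.03,3.6],"dr": [0,0,0]},
    {"delta_pos": [-0.2,0.03,3.6],"dr": [0,0,0]}
  ]
}}

```text
time_s: 13.4
position: [0.4084, 0.0476, 0.1044]
tool_rot: [[0.123, 0.992, 0.0], [0.992, -0.123, -0.0], [-0.0, 0.0, -1.0]]
ft_force: [-1.1, 0.3, -3.3]
grip_width: 0.0142
```

Call:
{"api": "arm_command", "payload": {
  "steps": [
    {"delta_pos": [0.7,-0.09,3.6],"dr": [0,0,0]},
    {"delta_pos": [0.7,-0.09,3.6],"dr": [0,0,0]},
    {"delta_pos": [0.7,-0.09,3.6],"dr": [0,0,0]},
    {"delta_pos": [1.1,-0.13,3.6],"dr": [0,0,0]},
    {"delta_pos": [1.1,-0.13,3.6],"dr": [0,0,0]},
    {"delta_pos": [1.1,-0.13,3.6],"dr": [0,0,0]}
  ]
}}

```text
time_s: 14.0
position: [0.4138, 0.0469, 0.1259]
tool_rot: [[0.123, 0.992, 0.0], [0.992, -0.123, -0.0], [-0.0, 0.0, -1.0]]
ft_force: [-1.8, 0.2, -3.5]
grip_width: 0.0137
```

Call:
{"api": "arm_command", "payload": {
  "steps": [
    {"delta_pos": [1.4,-0.17,3.6],"dr": [0,0,0]},
    {"delta_pos": [1.4,-0.17,3.6],"dr": [0,0,0]},
    {"delta_pos": [1.4,-0.17,3.5],"dr": [0,0,0]},
    {"delta_pos": [1.7,-0.2,3.5],"dr": [0,0,0]},
    {"delta_pos": [1.7,-0.2,3.5],"dr": [0,0,0]},
    {"delta_pos": [1.7,-0.2,3.5],"dr": [0,0,0]},
    {"delta_pos": [2,-0.24,3.4],"dr": [0,0,0]},
    {"delta_pos": [2,-0.24,3.4],"dr": [0,0,0]},
    {"delta_pos": [2,-0.24,3.4],"dr": [0,0,0]}
  ]
}}

```text
time_s: 14.9
position: [0.4292, 0.0451, 0.1573]
tool_rot: [[0.123, 0.992, 0.0], [0.992, -0.123, 0.0], [0.0, 0.0, -1.0]]
ft_force: [-1.4, -0.5, -2.9]
grip_width: 0.0135
```

Call:
{"api": "arm_command", "payload": {
  "steps": [
    {"delta_pos": [2.3,-0.28,3.3],"dr": [0,0,0]},
    {"delta_pos": [2.3,-0.28,3.3],"dr": [0,0,0]},
    {"delta_pos": [2.3,-0.28,3.3],"dr": [0,0,0]},
    {"delta_pos": [2.5,-0.31,3.1],"dr": [0,0,0]},
    {"delta_pos": [2.5,-0.31,3.1],"dr": [0,0,0]},
    {"delta_pos": [2.5,-0.31,3.1],"dr": [0,0,0]}
  ]
}}

```text
time_s: 15.5
position: [0.4436, 0.0433, 0.1765]
tool_rot: [[0.123, 0.992, 0.0], [0.992, -0.123, -0.0], [-0.0, 0.0, -1.0]]
ft_force: [-1.3, 0.1, -2.4]
grip_width: 0.0139
```

Now the push on the inner panel, from 50° to about 95°.

Call:
{"api": "arm_command", "payload": {
  "steps": [
    {"delta_pos": [2.1,-0.26,1.9],"dr": [0,0,0]},
    {"delta_pos": [2.1,-0.26,1.9],"dr": [0,0,0]},
    {"delta_pos": [2.1,-0.26,1.9],"dr": [0,0,0]},
    {"delta_pos": [2.2,-0.27,1.6],"dr": [0,0,0]},
    {"delta_pos": [2.2,-0.27,1.6],"dr": [0,0,0]},
    {"delta_pos": [2.2,-0.27,1.6],"dr": [0,0,0]},
    {"delta_pos": [2.4,-0.3,1.4],"dr": [0,0,0]},
    {"delta_pos": [2.4,-0.3,1.4],"dr": [0,0,0]},
    {"delta_pos": [2.4,-0.3,1.4],"dr": [0,0,0]},
    {"delta_pos": [2.5,-0.31,1.2],"dr": [0,0,0]},
    {"delta_pos": [2.5,-0.31,1.2],"dr": [0,0,0]},
    {"delta_pos": [2.5,-0.31,1.2],"dr": [0,0,0]}
  ]
}}

```text
time_s: 16.7
position: [0.4712, 0.0399, 0.1946]
tool_rot: [[0.123, 0.992, 0.0], [0.992, -0.123, 0.0], [0.0, 0.0, -1.0]]
ft_force: [-1.1, -0.3, -1.9]
grip_width: 0.0137
```

Call:
{"api": "arm_command", "payload": {
  "steps": [
    {"delta_pos": [2.6,-0.32,1],"dr": [0,0,0]},
    {"delta_pos": [2.6,-0.32,1],"dr": [0,0,0]},
    {"delta_pos": [2.6,-0.32,1],"dr": [0,0,0]},
    {"delta_pos": [2.6,-0.32,0.7],"dr": [0,0,0]},
    {"delta_pos": [2.6,-0.32,0.7],"dr": [0,0,0]},
    {"delta_pos": [2.6,-0.32,0.7],"dr": [0,0,0]},
    {"delta_pos": [2.7,-0.33,0.5],"dr": [0,0,0]},
    {"delta_pos": [2.7,-0.33,0.5],"dr": [0,0,0]},
    {"delta_pos": [2.7,-0.33,0.5],"dr": [0,0,0]}
  ]
}}

```text
time_s: 17.6
position: [0.495, 0.037, 0.2012]
tool_rot: [[0.123, 0.992, 0.0], [0.992, -0.123, -0.0], [-0.0, 0.0, -1.0]]
ft_force: [-1.6, -0.4, -0.7]
grip_width: 0.0136
```

Call:
{"api": "arm_command", "payload": {
  "steps": [
    {"delta_pos": [2.7,-0.33,0.3],"dr": [0,0,0]},
    {"delta_pos": [2.7,-0.33,0.3],"dr": [0,0,0]},
    {"delta_pos": [2.7,-0.33,0.2],"dr": [0,0,0]},
    {"delta_pos": [2.7,-0.33,0],"dr": [0,0,0]},
    {"delta_pos": [2.7,-0.33,0],"dr": [0,0,0]},
    {"delta_pos": [2.7,-0.33,0],"dr": [0,0,0]}
  ]
}}

```text
time_s: 18.2
position: [0.5112, 0.035, 0.202]
tool_rot: [[0.123, 0.992, 0.0], [0.992, -0.123, -0.0], [-0.0, 0.0, -1.0]]
ft_force: [-1.3, -0.4, -0.5]
grip_width: 0.014
```

Call:
{"api": "arm_command", "payload": {
  "steps": [
    {"delta_pos": [1.5,-0.18,0],"dr": [0,0,0]},
    {"delta_pos": [1.5,-0.18,0],"dr": [0,0,0]},
    {"delta_pos": [1.5,-0.18,0],"dr": [0,0,0]}
  ]
}}

```text
time_s: 18.5
position: [0.5155, 0.0345, 0.2019]
tool_rot: [[0.123, 0.992, -0.0], [0.992, -0.123, -0.0], [-0.0, -0.0, -1.0]]
ft_force: [-1.5, -0.6, -1.3]
grip_width: 0.0139
```

Call:
{"api": "arm_command", "payload": {
  "steps": [
    {"delta_pos": [1,-0.12,-0.1],"dr": [0,0,0]},
    {"delta_pos": [1,-0.12,-0.1],"dr": [0,0,0]},
    {"delta_pos": [1,-0.12,-0.1],"dr": [0,0,0]}
  ]
}}

```text
time_s: 18.8
position: [0.5185, 0.0341, 0.2017]
tool_rot: [[0.123, 0.992, 0.0], [0.992, -0.123, -0.0], [-0.0, 0.0, -1.0]]
ft_force: [-0.9, 0.4, -0.3]
grip_width: 0.0142
```

Call:
{"api": "arm_command", "payload": {
  "steps": [
    {"delta_pos": [1,-0.12,-0.1],"dr": [0,0,0]},
    {"delta_pos": [0,0,0],"dr": [0,0,0]}
  ]
}}

```text
time_s: 19.0
position: [0.5196, 0.034, 0.2015]
tool_rot: [[0.123, 0.992, 0.0], [0.992, -0.123, 0.0], [0.0, 0.0, -1.0]]
ft_force: [0.0, -1.0, -1.8]
grip_width: 0.0136
```

```bash
python3 - <<'E'
from tip import *
p,R=geom();print(p,env.observe()['ft_force'])
c,s=np.cos(np.radians(-7.03)),np.sin(np.radians(-7.03));O=np.array([.5868,.0253])
w=lambda x,y,z:np.r_[O+[c*x-s*y,s*x+c*y],z]
cal=env.get_calibration("scene");im=env.get_image("scene");cv2.imwrite("pics/h_scene.png",im)
x0,y0,f=270,160,5
k=lambda P:((proj(cal,P)-[x0,y0])*f).round()[0]
print('tip',k(p+R@np.array([0,.13,-.008])))
for t in(80,90,100.3):
    a=np.radians(t);C,S=np.cos(a),np.sin(a)
    for x,z in((-122,0),(-120,-35)): print(t,x,[k(w(.05+(x*C+z*S)/1000,y,.115+(-x*S+z*C)/1000)) for y in(.066,-.066)])
print('hinge',[k(w(.05,y,.115)) for y in(.066,-.066)],'lever',k(w(-.012,.036,.1005)))
cv2.imwrite("pics/hood.png",cv2.resize(im[y0:y0+120,x0:x0+140],None,fx=f,fy=f,interpolation=cv2.INTER_CUBIC))
E
```

```text
[0.5196 0.034  0.2015] [ 0.0308 -1.0119 -1.837 ]
tip [310. 480.]
80 -122 [array([484., 403.]), array([172., 356.])]
80 -120 [array([495., 362.]), array([192., 317.])]
90 -122 [array([477., 436.]), array([159., 387.])]
90 -120 [array([489., 381.]), array([180., 335.])]
100.3 -122 [array([468., 477.]), array([146., 427.])]
100.3 -120 [array([482., 410.]), array([167., 362.])]
hinge [array([461., 633.]), array([168., 584.])] lever [416. 542.]
```

View pics/hood.png

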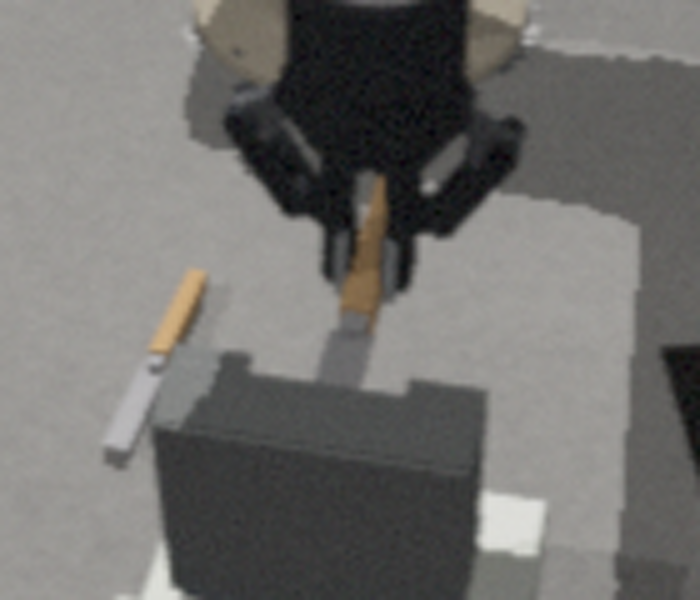

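The scene crop shows the hood upright and leaning back. Its top corners at rows 430 and 473 match about 100°, so it is close to the stop. I'll push on until the force rises.

Call:
{"api": "arm_command", "payload": {
  "steps": [
    {"delta_pos": [1,-0.12,0],"dr": [0,0,0]},
    {"delta_pos": [1,-0.12,0],"dr": [0,0,0]},
    {"delta_pos": [0,0,0],"dr": [0,0,0]}
  ]
}}

```text
time_s: 19.35
position: [0.5215, 0.0338, 0.2015]
tool_rot: [[0.123, 0.992, -0.0], [0.992, -0.123, 0.0], [0.0, -0.0, -1.0]]
ft_force: [-0.9, -1.0, -0.6]
grip_width: 0.0139
```

Call:
{"api": "arm_command", "payload": {
  "steps": [
    {"delta_pos": [1,-0.12,0],"dr": [0,0,0]},
    {"delta_pos": [0,0,0],"dr": [0,0,0]}
  ]
}}

```text
time_s: 19.55
position: [0.522, 0.0337, 0.2014]
tool_rot: [[0.123, 0.992, -0.001], [0.992, -0.123, 0.0], [-0.0, -0.001, -1.0]]
ft_force: [-4.6, 0.1, -0.4]
grip_width: 0.0136
```

Call:
{"api": "arm_command", "payload": {
  "steps": [
    {"delta_pos": [1,-0.12,0],"dr": [0,0,0]},
    {"delta_pos": [0,0,0],"dr": [0,0,0]}
  ]
}}

```text
time_s: 19.75
position: [0.5222, 0.0338, 0.2012]
tool_rot: [[0.123, 0.992, -0.004], [0.992, -0.123, 0.0], [-0.0, -0.004, -1.0]]
ft_force: [-7.9, 0.3, 0.4]
grip_width: 0.0138
```

The force rose to 8 N with no further travel, so the hood is at its stop. Withdrawing the blade, then moving in front of the lever.

Call:
{"api": "arm_command", "payload": {
  "steps": [
    {"delta_pos": [-5,0.6,0],"dr": [0,0,0]},
    {"delta_pos": [-15,1.8,0],"dr": [0,0,0]},
    {"delta_pos": [-22,2.7,0],"dr": [0,0,0]},
    {"delta_pos": [-22,2.7,0],"dr": [0,0,0]},
    {"delta_pos": [-22,2.7,0],"dr": [0,0,0]},
    {"delta_pos": [-23,2.9,0],"dr": [0,0,0]},
    {"delta_pos": [2,17.5,-20],"dr": [0,0,0]},
    {"delta_pos": [2,17.5,-20],"dr": [0,0,0]},
    {"delta_pos": [0,0,-20],"dr": [0,0,0]},
    {"delta_pos": [0,0,-20],"dr": [0,0,0]},
    {"delta_pos": [0,0,-18],"dr": [0,0,0]},
    {"delta_pos": [0,0,-10],"dr": [0,0,0]},
    {"delta_pos": [0,0,0],"dr": [0,0,0]},
    {"delta_pos": [0,0,0],"dr": [0,0,0]}
  ]
}}

```text
time_s: 21.15
position: [0.419, 0.0819, 0.094]
tool_rot: [[0.123, 0.992, 0.001], [0.992, -0.123, -0.0], [0.0, 0.001, -1.0]]
ft_force: [0.1, -0.4, -1.1]
grip_width: 0.0135
```

```bash
python3 - <<'E'
from tip import *
p,R=geom();print(p,env.observe()['ft_force'])
c,s=np.cos(np.radians(-7.03)),np.sin(np.radians(-7.03));O=np.array([.5868,.0253])
w=lambda x,y,z:np.r_[O+[c*x-s*y,s*x+c*y],z]
cal=env.get_calibration("top");im=env.get_image("top");cv2.imwrite("pics/v_top.png",im)
x0,y0,f=262,155,7
k=lambda P:((proj(cal,P)-[x0,y0])*f).round()[0]
T=p+R@np.array([0,.13,-.008]);d=T[:2]-O;print('tip rx,ry,z',(np.array([[c,s],[-s,c]])@d)*1000,T[2]*1000)
print('tip',k(T),'bar ends',k(w(-.012,.045,.1005)),k(w(-.012,.027,.1005)),'deck front',k(w(-.085,.09,.07)),k(w(-.085,-.09,.07)))
cv2.imwrite("pics/lever.png",cv2.resize(im[y0:y0+85,x0:x0+110],None,fx=f,fy=f,interpolation=cv2.INTER_CUBIC))
E
```

```text
[0.419  0.0819 0.094 ] [ 0.1235 -0.4488 -1.071 ]
tip rx,ry,z [-43.5234  35.5195] 102.21767520897167
tip [196. 327.] bar ends [180. 222.] [238. 229.] deck front [ 11. 449.] [583. 527.]
```

View pics/lever.png

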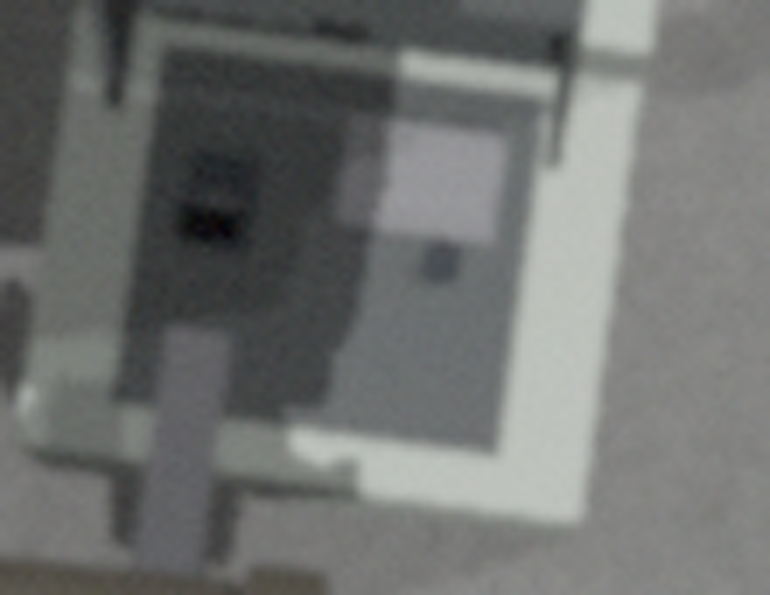

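The top crop shows the bar at (210,223) and the blade tip at (197,327), both where predicted. Pushing along the reader's x.

Call:
{"api": "arm_command", "payload": {
  "steps": [
    {"delta_pos": [6,-0.73,-1],"dr": [0,0,0]},
    {"delta_pos": [6,-0.73,0],"dr": [0,0,0]},
    {"delta_pos": [6,-0.73,0],"dr": [0,0,0]},
    {"delta_pos": [4,-0.5,0],"dr": [0,0,0]},
    {"delta_pos": [2,-0.25,0],"dr": [0,0,0]},
    {"delta_pos": [2,-0.25,0],"dr": [0,0,0]},
    {"delta_pos": [2,-0.25,0],"dr": [0,0,0]},
    {"delta_pos": [2,-0.25,0],"dr": [0,0,0]},
    {"delta_pos": [0,0,0],"dr": [0,0,0]}
  ]
}}

```text
time_s: 22.1
position: [0.4483, 0.0783, 0.0925]
tool_rot: [[0.123, 0.992, -0.001], [0.992, -0.123, 0.0], [-0.0, -0.001, -1.0]]
ft_force: [-0.8, 0.0, 0.2]
grip_width: 0.0136
```

Call:
{"api": "arm_command", "payload": {
  "steps": [
    {"delta_pos": [2,-0.25,0],"dr": [0,0,0]},
    {"delta_pos": [2,-0.25,0],"dr": [0,0,0]},
    {"delta_pos": [2,-0.25,0],"dr": [0,0,0]},
    {"delta_pos": [2,-0.25,0],"dr": [0,0,0]},
    {"delta_pos": [2,-0.25,0],"dr": [0,0,0]},
    {"delta_pos": [2,-0.25,0],"dr": [0,0,0]},
    {"delta_pos": [0,0,0],"dr": [0,0,0]}
  ]
}}

```text
time_s: 22.8
position: [0.4606, 0.0767, 0.0925]
tool_rot: [[0.123, 0.992, 0.0], [0.992, -0.123, -0.0], [-0.0, 0.0, -1.0]]
ft_force: [-3.1, 0.4, -0.2]
grip_width: 0.0139
```

Call:
{"api": "arm_command", "payload": {
  "steps": [
    {"delta_pos": [2,-0.25,0],"dr": [0,0,0]},
    {"delta_pos": [2,-0.25,0],"dr": [0,0,0]},
    {"delta_pos": [1,-0.12,0],"dr": [0,0,0]},
    {"delta_pos": [1,-0.12,0],"dr": [0,0,0]},
    {"delta_pos": [0,0,0],"dr": [0,0,0]}
  ]
}}

```text
time_s: 23.3
position: [0.4665, 0.076, 0.0925]
tool_rot: [[0.123, 0.992, -0.0], [0.992, -0.123, -0.0], [-0.0, -0.0, -1.0]]
ft_force: [-3.7, 0.1, 0.5]
grip_width: 0.0134
```

Call:
{"api": "arm_command", "payload": {
  "steps": [
    {"delta_pos": [1,-0.12,0],"dr": [0,0,0]},
    {"delta_pos": [1,-0.12,0],"dr": [0,0,0]},
    {"delta_pos": [1,-0.12,0],"dr": [0,0,0]},
    {"delta_pos": [0,0,0],"dr": [0,0,0]}
  ]
}}

```text
time_s: 23.7
position: [0.4694, 0.0756, 0.0924]
tool_rot: [[0.123, 0.992, -0.0], [0.992, -0.123, 0.0], [-0.0, -0.0, -1.0]]
ft_force: [-3.4, 1.2, -1.1]
grip_width: 0.0136
```

Call:
{"api": "arm_command", "payload": {
  "steps": [
    {"delta_pos": [1,-0.12,0],"dr": [0,0,0]},
    {"delta_pos": [0,0,0],"dr": [0,0,0]}
  ]
}}

```text
time_s: 23.9
position: [0.4704, 0.0755, 0.0925]
tool_rot: [[0.123, 0.992, -0.0], [0.992, -0.123, 0.0], [-0.0, -0.0, -1.0]]
ft_force: [-4.3, 0.9, -2.1]
grip_width: 0.0136
```

Call:
{"api": "arm_command", "payload": {
  "steps": [
    {"delta_pos": [1,-0.12,0],"dr": [0,0,0]},
    {"delta_pos": [0,0,0],"dr": [0,0,0]}
  ]
}}

```text
time_s: 24.1
position: [0.4711, 0.0754, 0.0924]
tool_rot: [[0.123, 0.992, -0.001], [0.992, -0.123, 0.0], [-0.0, -0.001, -1.0]]
ft_force: [-5.3, 0.8, -0.3]
grip_width: 0.0139
```

Call:
{"api": "arm_command", "payload": {
  "steps": [
    {"delta_pos": [1,-0.12,0],"dr": [0,0,0]},
    {"delta_pos": [0,0,0],"dr": [0,0,0]}
  ]
}}

```text
time_s: 24.3
position: [0.4712, 0.0755, 0.0921]
tool_rot: [[0.123, 0.992, -0.003], [0.992, -0.123, 0.0], [-0.0, -0.003, -1.0]]
ft_force: [-8.0, 0.2, 0.0]
grip_width: 0.0139
```

Call:
{"api": "arm_command", "payload": {
  "steps": [
    {"delta_pos": [0.7,-0.08,0],"dr": [0,0,0]},
    {"delta_pos": [0,0,0],"dr": [0,0,0]}
  ]
}}

```text
time_s: 24.5
position: [0.4713, 0.0755, 0.092]
tool_rot: [[0.123, 0.992, -0.005], [0.992, -0.123, 0.0], [-0.0, -0.005, -1.0]]
ft_force: [-10.6, 1.2, 0.5]
grip_width: 0.0135
```

At the stop: 10.6 N with no more travel. Backing out so the lever springs back, then returning over the mat.

Call:
{"api": "arm_command", "payload": {
  "steps": [
    {"delta_pos": [-4,0.5,0],"dr": [0,0,0]},
    {"delta_pos": [-6,0.73,0],"dr": [0,0,0]},
    {"delta_pos": [-8,1,0],"dr": [0,0,0]},
    {"delta_pos": [-8,1,0],"dr": [0,0,0]},
    {"delta_pos": [-8,1,0],"dr": [0,0,0]},
    {"delta_pos": [-17,2.1,0],"dr": [0,0,0]},
    {"delta_pos": [-18,2.2,0],"dr": [0,0,0]},
    {"delta_pos": [-18,2.2,0],"dr": [0,0,0]},
    {"delta_pos": [-18,2.2,0],"dr": [0,0,0]},
    {"delta_pos": [0,0,0],"dr": [0,0,0]}
  ]
}}

```text
time_s: 25.5
position: [0.3663, 0.0885, 0.0927]
tool_rot: [[0.123, 0.992, -0.0], [0.992, -0.123, 0.0], [-0.0, -0.0, -1.0]]
ft_force: [0.5, 0.3, -0.9]
grip_width: 0.0136
```

```bash
python3 - <<'E'
from tip import *
p,R=geom();print(p,env.observe()['ft_force'])
im=env.get_image("top");cv2.imwrite("pics/v2_top.png",im)
old=cv2.imread("pics/v_top.png")
for i in(old,im):
    g=i.max(2)[155+20:155+40,262+20:262+50];m=(g<28);ys,xs=np.nonzero(m);print(m.sum(),(xs.mean()+20)*7,(ys.mean()+20)*7)
E
```

```text
[0.3663 0.0885 0.0927] [ 0.4882  0.3176 -0.8923]
24 205.91666666666666 221.08333333333334
28 205.25 219.75
```

Call:
{"api": "arm_command", "payload": {
  "steps": [
    {"delta_pos": [-4,20,5],"dr": [0,0,0]},
    {"delta_pos": [-4,26,5],"dr": [0,0,0]},
    {"delta_pos": [0,26,0],"dr": [0,0,0]},
    {"delta_pos": [0,26,0],"dr": [0,0,3.3]},
    {"delta_pos": [0,26,0],"dr": [0,0,3.3]},
    {"delta_pos": [0,26,0],"dr": [0,0,3.3]},
    {"delta_pos": [0,22,0],"dr": [0,0,3.3]},
    {"delta_pos": [20,12,0],"dr": [0,0,0]},
    {"delta_pos": [24,10,0],"dr": [0,0,0]},
    {"delta_pos": [0,0,0],"dr": [0,0,0]},
    {"delta_pos": [0,0,0],"dr": [0,0,0]}
  ]
}}

```text
time_s: 26.65
position: [0.4046, 0.2822, 0.1023]
tool_rot: [[-0.106, 0.994, 0.0], [0.994, 0.106, 0.0], [0.0, 0.0, -1.0]]
ft_force: [0.2, -0.3, -1.4]
grip_width: 0.0136
```

The bar is back at its rest position (205,220). Lowering onto the mat.

Call:
{"api": "arm_command", "payload": {
  "steps": [
    {"delta_pos": [8,0.5,-25],"dr": [0,0,0]},
    {"delta_pos": [0,0,-25],"dr": [0,0,0]},
    {"delta_pos": [0,0,-22],"dr": [0,0,0]},
    {"delta_pos": [0,0,-12],"dr": [0,0,0]},
    {"delta_pos": [0,0,-5],"dr": [0,0,0]},
    {"delta_pos": [0,0,-2],"dr": [0,0,0]},
    {"delta_pos": [0,0,0],"dr": [0,0,0]}
  ]
}}

```text
time_s: 27.35
position: [0.4122, 0.2826, 0.012]
tool_rot: [[-0.107, 0.994, 0.001], [0.994, 0.107, 0.0], [0.0, 0.001, -1.0]]
ft_force: [0.4, -0.3, -1.7]
grip_width: 0.0139
```

Call:
{"api": "arm_command", "payload": {
  "steps": [
    {"delta_pos": [0,0,-1.5],"dr": [0,0,0]},
    {"delta_pos": [0,0,-1],"dr": [0,0,0]},
    {"delta_pos": [0,0,-1],"dr": [0,0,0]},
    {"delta_pos": [0,0,-0.7],"dr": [0,0,0]},
    {"delta_pos": [0,0,0],"dr": [0,0,0]}
  ]
}}

```text
time_s: 27.85
position: [0.4121, 0.2826, 0.0073]
tool_rot: [[-0.107, 0.994, -0.0], [0.994, 0.107, -0.0], [-0.0, -0.0, -1.0]]
ft_force: [0.5, -0.3, -1.7]
grip_width: 0.0135
```

Call:
{"api": "arm_command", "payload": {
  "steps": [
    {"delta_pos": [0,0,-0.7],"dr": [0,0,0]},
    {"delta_pos": [0,0,-0.7],"dr": [0,0,0]},
    {"delta_pos": [0,0,0],"dr": [0,0,0]}
  ]
}}

```text
time_s: 28.15
position: [0.4121, 0.2826, 0.0058]
tool_rot: [[-0.107, 0.994, -0.0], [0.994, 0.107, -0.0], [-0.0, -0.0, -1.0]]
ft_force: [0.3, 0.4, -1.0]
grip_width: 0.014
```

Call:
{"api": "arm_command", "payload": {
  "steps": [
    {"delta_pos": [0,0,-0.5],"dr": [0,0,0]},
    {"delta_pos": [0,0,0],"dr": [0,0,0]}
  ]
}}

```text
time_s: 28.35
position: [0.4121, 0.2826, 0.0054]
tool_rot: [[-0.107, 0.994, -0.0], [0.994, 0.107, -0.0], [-0.0, -0.0, -1.0]]
ft_force: [-0.0, 0.1, -0.8]
grip_width: 0.0138
```

Call:
{"api": "arm_command", "payload": {
  "steps": [
    {"delta_pos": [0,0,-0.5],"dr": [0,0,0]},
    {"delta_pos": [0,0,-0.4],"dr": [0,0,0]},
    {"delta_pos": [0,0,0],"dr": [0,0,0]}
  ]
}}

```text
time_s: 28.65
position: [0.4122, 0.2827, 0.0051]
tool_rot: [[-0.107, 0.994, 0.0], [0.994, 0.107, 0.0], [0.0, 0.0, -1.0]]
ft_force: [-1.3, -0.6, 6.5]
grip_width: 0.0134
```

Contact, the same as at pick-up. Release to a partial opening, then rise and move clear.

Call:
{"api": "arm_command", "payload": {
  "steps": [
    {"delta_pos": [0,0,0],"dr": [0,0,0]},
    {"delta_pos": [0,0,0],"dr": [0,0,0]},
    {"delta_pos": [0,0,0],"dr": [0,0,0]},
    {"delta_pos": [0,0,0],"dr": [0,0,0]},
    {"delta_pos": [0,0,0],"dr": [0,0,0]},
    {"delta_pos": [0,0,3],"dr": [0,0,0]},
    {"delta_pos": [0,0,10],"dr": [0,0,0]},
    {"delta_pos": [0,0,25],"dr": [0,0,0]},
    {"delta_pos": [0,0,30],"dr": [0,0,0]},
    {"delta_pos": [-20,0,30],"dr": [0,0,0]},
    {"delta_pos": [-30,25,20],"dr": [0,0,0]},
    {"delta_pos": [-30,30,20],"dr": [0,0,0]},
    {"delta_pos": [-30,30,0],"dr": [0,0,0]},
    {"delta_pos": [-30,30,0],"dr": [0,0,0]},
    {"delta_pos": [-30,30,0],"dr": [0,0,0]},
    {"delta_pos": [-20,30,0],"dr": [0,0,0]},
    {"delta_pos": [0,0,0],"dr": [0,0,0]},
    {"delta_pos": [0,0,0],"dr": [0,0,0]}
  ],
  "grip": 0.5
}}

```text
time_s: 30.45
position: [0.2216, 0.4578, 0.143]
tool_rot: [[-0.108, 0.994, 0.0], [0.994, 0.108, 0.0], [0.0, 0.0, -1.0]]
ft_force: [1.4, -0.9, 0.6]
grip_width: 0.0427
```

```bash
python3 - <<'E'
from tip import *
np.set_printoptions(precision=1,suppress=True)
p,R=geom();print(p*1000,env.observe()['ft_force'],env.observe()['time_s'])
cal=env.get_calibration("top");im=env.get_image("top");cv2.imwrite("pics/f_top.png",im);cv2.imwrite("pics/f_scene.png",env.get_image("scene"))
old=cv2.imread("pics/top0.png")
def R_(name,i,f,z,b):
    hsv=cv2.cvtColor(i,cv2.COLOR_BGR2HSV);m=(f(hsv,i.max(2))*255).astype('uint8');x0,y0,x1,y1=b;mm=np.zeros_like(m);mm[y0:y1,x0:x1]=m[y0:y1,x0:x1]
    cs=cv2.findContours(mm,cv2.RETR_EXTERNAL,cv2.CHAIN_APPROX_NONE)[0]
    if not cs: print(name,'none');return
    r=cv2.minAreaRect((plane(cal,max(cs,key=cv2.contourArea)[:,0,:],z)[:,:2]*1000).astype('float32'));print(name,np.array(r[0]),np.array(r[1]),round(r[2],1))
wood=lambda h,g:(h[...,1]>90)&(h[...,0]<25)&(g>60)
bl=lambda h,g:(g>60)&(h[...,1]<60)
cap=lambda h,g:(h[...,0]>100)&(h[...,0]<125)&(h[...,1]>150)
br=lambda h,g:(h[...,0]<20)&(h[...,1]>120)
for t,i in(('old',old),('new',im)):
    for n,f,z,b in[('handle',wood,.023,(180,240,210,305)),('blade',bl,.013,(183,200,207,252)),('c',cap,.06,(190,110,225,140)),('a',cap,.06,(440,222,470,247)),('b',cap,.06,(445,256,472,280)),('amber',br,.1,(410,110,455,155))]: R_(t+' '+n,i,f,z,b)
a=cv2.imread("pics/h_scene.png");b=cv2.imread("pics/f_scene.png")
# hood rear-face shift between at-open picture and now
A=cv2.cvtColor(a[230:280,300:368],cv2.COLOR_BGR2GRAY).astype('float32');B=cv2.cvtColor(b[230:280,300:368],cv2.COLOR_BGR2GRAY).astype('float32');print('hood shift px',cv2.phaseCorrelate(A,B,cv2.createHanningWindow(A.shape[::-1],cv2.CV_32F)),abs(A-B).mean())
E
```

```text
[221.6 457.8 143. ] [ 1.4 -0.9  0.6] 30.45
old handle [392.3 279.4] [99.3 20.7] 6.1
old blade [493.3 292.8] [101.5  21.4] 6.4
old c [724.9 255.9] [37.8 35. ] 45.8
old a [ 484.7 -296.8] [34.4 36.7] 45.1
old b [ 413.6 -307.1] [33. 38.] 0.6
old amber [ 703.7 -240.1] [57.4 57. ] 50.3
new handle [390.8 278.5] [99.4 20.5] 5.6
new blade [493.2 291.7] [101.5  21.9] 7.4
new c [724.3 256.5] [39.3 36.2] 2.0
new a [ 484.7 -296.8] [34.4 36.7] 45.1
new b [ 413.6 -307.1] [33. 38.] 0.6
new amber [ 704.4 -240.4] [56.5 58.1] 45.9
hood shift px ((-0.1207678813596047, 0.42612394547763444), 0.5237841833962334) 19.146471
```

```bash
python3 -c "
from rig import env
env.close_job()"
```

```text
the job is handed in; nothing more can be done
```

I did the whole job in the order asked and handed it in at about 30.5 s of the 64 s allowed.

- **Spatula pick-up:** I took the large spatula from the mat. The first grasp closed on air, because the fingertips stood about 20 mm farther back than the stated 22 mm ahead of the TCP. I saw this in the pictures, opened, went down in small steps with the force watched, and gripped it on the second try.
- **Hood:** I slipped the blade into the slot without touching anything and swung the hood back with the spatula, at about 4 N. It came to its stop at 8 N with no further travel.
- **Lever:** I pushed it to its stop, where the force rose to 10.6 N with no further travel. After I backed out, the top camera showed the bar back in its rest place.
- **Laying down:** The spatula lies flat on the mat within about 2 mm of where it was, and the gripper is open and clear of everything.

**Last checks:**
- The jars and the brown bottle are where they were, within 1 mm.
- The hood still stands open. Its image moved 0.4 px against the earlier open picture, in the direction of the stop. That match was only moderate, because the light and shadow had changed.
- The final pictures were checked by measurement only, because my picture views were used up.

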